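# Read a mineral lump with the hand-held spot reader

### The arm

A 7-joint arm with a two-finger parallel gripper is mounted at the origin on a cart in front of the work surface, level with it; the furniture and walls round the work are solid. World frame = base frame: x ahead of the robot, y to its left, z up, the work surface at z = 0. Lengths are in mm, angles in rad, forces in N, time in s.
With the tool pointing down it reaches from about 400 to 875 mm from the base axis. Payload 4.4 kg.
Tool frame: the origin (TCP) lies at the very end of the fingers, on their centre line; the grasp point (between the pads) lies 19 mm behind it; x points along the fingers, y is the direction in which the jaws open and shut, and the axes are right-handed (so a half turn about x gives the same grasp; the last joint's range is limited). The gripper opens to 85 mm and grips with 20 to 120 N. Pads are 22 mm wide; open, the fingers measure 114 mm over their backs; the gripper's body (76 mm by 85 mm) begins 54 mm behind the grasp point. The pads swing forward as they close: fully open they stand 13 mm farther back than shut.
Start: joints at [-1.4, 0.628, 0.038, 1.517, -0.027, 0.996, -0.02], TCP at [152.46, 631.881, 231.313] pointing down, gripper open.
Joint ranges: [-3.06, 3.06], [-0.37, 2.12], [-1.25, 1.32], [0.18, 2.47], [-1.1, 4.24], [0.23, 1.98], [-2.94, 2.94]. Speed limits (rad/s): [2.57, 2.57, 3.14, 3.14, 3.14, 3.14, 3.14].

### API

Orientations are given as a 3x3 rotation matrix whose columns are the frame's x, y, z axes.
In Python, from bench import ctrl gives the robot as it stands. The module is installed in compiled form; this text tells all that it offers.
- The arm moves only by the shell command python3 -m creep 'ROWS' [FORCE]. ROWS is JSON, a list of rows, each a list of 3 entries, a list of its own where there are three numbers: the shift along the tool's x, y, z in mm, then the turn, a rotation vector about the tool's x, y, z in rad, then the finger opening in mm, from 0 to 85.4. A call has 1 to 12 rows; each row is the pose to reach, as a shift and turn from the pose commanded when the call began, along the tool's axes at that moment; what a row does not reach only later rows make up. A row lasts 1/10 s, in which the tool goes at most 50 mm and 8.59 degrees, less where a joint would pass 70% of its speed; a pose out of reach is approached as far as the arm can. A call with a gripper value outside its range is refused whole. The fingers move at their own pace and stop on an object; FORCE is the grip in N (left out, the last holds). Time passes only in rows, so rows that repeat a pose let the fingers close. It gives the time, the measured TCP pose, the force and the opening at its end, in the units of the state.
- ctrl.observe(): the state, without advancing time (a new reading comes with each control period).
- ctrl.snapshot(name): name is "scene" or "top"; returns (picture, depth): 384x512x3 uint8, red, green, blue; 384x512 float32, mm along the optical axis (not along the pixel's ray), 0 where there is no reading.
- ctrl.camera_info(name): a dict with "fx", "fy", "cx", "cy" (pixels), "R" (3x3) and "t" (3): a world point X has camera coordinates R X + t. Camera axes: x right, y down, z forward; pixel columns grow to the right and rows downward; lengths in mm; the calibration is good to about 2 mm. A picture is of the moment at which its call begins. camera_info takes no time and is no camera call.
- ctrl.hand_in(): hands the job in, once; it reports no verdict.
The state is a dict: "time": time; "joints": joint angles; "qvel": joint speeds; "tau": joint torques, N m; "eef_pos": TCP position; "eef_rot": TCP orientation; "wrist_force": force on the tool from outside, world axes, zero at the start; "ft_torque": the same for the moment, N m; "opening": finger opening in mm.
Only numpy, scipy, OpenCV 4.12 (cv2) and the standard library are available. Lean on these libraries where they do the work, as an engineer would, in place of code of your own. Each camera call takes 0.05 s, during which the arm holds its last target.

### The job

Take the hand-held reader out of its dock and, keeping it upright with its nose pointing straight down, hold it still for a full second with the nose centred about a centimetre above the white reference disc. Then lift it high over the row of dropper bottles and hold it the same way, nose centred about a centimetre above the mineral lump in the spot plate. Do not let the reader touch the disc, the plate or the lump, do not shift the plate or the bottles, and finish while still holding the reader steady there: do not put it down.

Things in the scene. Friction and masses are not known exactly. Their poses are not given: they have to be found in the camera images.
- reader: The hand-held spot reader: a grey rounded box 46 mm (its x) x 34 mm (its y) x 92 mm high, with a dark round nose 23 mm in diameter projecting 28 mm below it; 120 mm high in all, about 0.22 kg, loose. Origin at the centre of the nose's end face; z runs from the nose up through the body; the screen is on the -x side. It stands upright, nose down, in the dock, the box resting on the dock's top.
- reader_grip (a point): Good grasp point on the reader: on its axis, 85 mm above the nose's end and 35 mm below its top, axes as the reader's. Grip it from above across the 34 mm width, fingers closing along y; the side faces are flat from 28 to 120 mm above the nose's end.
- reader_nose (a point): Centre of the nose's end face (the window), the point to be aimed; its z axis points up along the reader.
- dock: The reader's dock: a fixed aluminium block 94 mm (x) x 74 mm (y) x 35 mm high with a through hole 27 mm in diameter at its centre in which the nose stands. Origin at the centre of its underside, z up. Lift the reader straight up at least 30 mm to clear it.
- reference_top (a point): Centre of the top face of the white reference disc, 40 mm in diameter, z up. It sits in a fixed flat round dark metal holder 60 mm in diameter; the top face is 12 mm above the worktop.
- lump_top (a point): Top centre of the grey mineral lump, 17 mm across, fixed in one corner well of the white spot plate; it stands 8 mm above the plate's top, 20 mm above the worktop. z up.
- plate: White spot plate with twelve wells, 119 mm (x) x 89 mm (y) x 12 mm, 0.3 kg, loose. Origin at the centre of its underside, z up; the lump is in the corner well at x +43 mm, y +28 mm.
- bottle0: Dropper bottle, amber glass with black cap and teat, 39 mm in diameter, 104 mm high, loose; origin at the centre of its underside, z up. One of three in a row between the reference disc and the plate: the nearest to the robot.
- bottle1: The same kind of dropper bottle, the middle one of the row.
- bottle2: The same kind of dropper bottle, the farthest of the row from the robot.
- reference: The flat round holder of the reference disc, 60 mm in diameter, fixed; origin at the centre of its underside on the worktop.
Not all that is in view belongs to the job. Of the things like the reference, leave any that is yellow; of the rest the larger one is meant.

How it is judged (in metres and radians):
On the way, in this order (a step that is already met when the one before it is completed fails the run):
1. the reader is held still and upright for a second, nose centred about a centimetre above the reference disc (horizontal distance between reader_nose and reference_top below 0.008 m and z of reader_nose in the frame of reference_top between 0.003 and 0.02 m and angle between reader_nose's own z axis and vertical below 0.15 rad and linear speed of reader below 0.02 m/s and contact force between reader and the fingers above 1 N), for 1 s.
2. the reader passes over the row of bottles, its nose above their tops (height (world z) of reader_nose above 0.104 m and (horizontal distance between reader_nose and bottle0 below 0.06 m or horizontal distance between reader_nose and bottle1 below 0.06 m or horizontal distance between reader_nose and bottle2 below 0.06 m)), for 0.04 s.
At the end, for the whole second after the job is handed in: The gripper still holds the reader, upright within 0.15 rad and still (under 20 mm/s), its nose within 8 mm of the lump's axis and 3 to 20 mm above the lump's top, touching neither lump nor plate; the plate is within 10 mm of its start and the bottles stand within 15 mm of theirs (horizontal distance between reader_nose and lump_top below 0.008 m and z of reader_nose in the frame of lump_top between 0.003 and 0.02 m and angle between each of reader_nose, bottle0, bottle1, bottle2's own z axis and vertical below 0.15 rad and linear speed of reader below 0.02 m/s and contact force between reader and the fingers above 1 N and contact force between reader and plate below 0.1 N and distance of plate from where it was at the start of the episode below 0.01 m and distance of each of bottle0, bottle1, bottle2 from where it was at the start of the episode below 0.015 m); the arm keeps its last pose, push and grip.
It fails at once if the reader touches the reference disc or its holder (contact force between reader and reference above 0.5 N).
It fails at once if the reader touches the plate or the lump (contact force between reader and plate above 0.5 N).
It fails at once if a bottle is knocked over or shifted, or the plate is shifted (distance of any of bottle0, bottle1, bottle2 from where it was at the start of the episode above 0.015 m or angle between any of bottle0, bottle1, bottle2's own z axis and vertical above 0.3 rad or distance of plate from where it was at the start of the episode above 0.01 m).
It also fails if it takes over 54 s, if anything falls off the work surface, if the arm or the gripper's body presses on something with over 40 N, if the wrist force passes 120 N, or if a joint passes its speed limit or range.

## Working session

There is one attempt and no reset: what is moved stays moved. The work goes in short steps, Python scripts to look and compute and a shell command to move; the robot and the scene stay as the last step left them, time stands still between calls to the robot, and variables do not carry over. Pictures are saved under pics/ and viewed, and the job is handed in when it is done.

```bash
mkdir -p pics; ls; cat > h.py <<'E'
import numpy as np, cv2
from bench import ctrl
def snap(n,tag):
    p,d=ctrl.snapshot(n); np.savez(f'{tag}.npz',p=p,d=d); cv2.imwrite(f'pics/{tag}.png',cv2.cvtColor(p,cv2.COLOR_RGB2BGR)); return p,d
def load(tag):
    z=np.load(f'{tag}.npz'); return z['p'],z['d']
def ray(n,u,v):
    c=ctrl.camera_info(n);R=np.array(c['R']);t=np.array(c['t'])
    k=np.array([(u-c['cx'])/c['fx'],(v-c['cy'])/c['fy'],1]); return -R.T@t, R.T@k
def at_z(n,u,v,z):
    o,k=ray(n,u,v); return o+k*(z-o[2])/k[2]
def at_d(n,u,v,d):
    o,k=ray(n,u,v); return o+k*d
def cloud(n,d):
    v,u=np.mgrid[:384,:512]; c=ctrl.camera_info(n);R=np.array(c['R']);t=np.array(c['t'])
    k=np.stack([(u-c['cx'])/c['fx'],(v-c['cy'])/c['fy'],np.ones(u.shape)],-1)*d[...,None]
    return (k-t)@R
def proj(n,X):
    c=ctrl.camera_info(n);q=np.array(c['R'])@np.array(X)+np.array(c['t']);return c['fx']*q[0]/q[2]+c['cx'],c['fy']*q[1]/q[2]+c['cy']
E
python3 - <<'E'
from h import *
snap('scene','s0');snap('top','t0')
s=ctrl.observe();print(s['eef_pos'],np.round(s['eef_rot'],3),s['time'],s['opening'])
for n in('scene','top'):
    c=ctrl.camera_info(n);print(n,-np.array(c['R']).T@c['t'],c['fx'],np.round(c['R'],2))
E
```

```text
pics
[152.31325924 631.34640477 230.48164677] [[-0.     0.235  0.972]
 [-0.002  0.972 -0.235]
 [-1.    -0.002  0.   ]] 0.1 85.19603805565778
scene [ -58.34087145 -694.1181216   555.87070633] 425.5615537283742 [[ 0.81 -0.59  0.02]
 [-0.26 -0.38 -0.89]
 [ 0.53  0.71 -0.46]]
top [ 437.65757483   24.17192387 1175.39989005] 442.91140775409224 [[ 0.03 -1.    0.02]
 [-1.   -0.03 -0.06]
 [ 0.06 -0.02 -1.  ]]
```

View pics/s0.png

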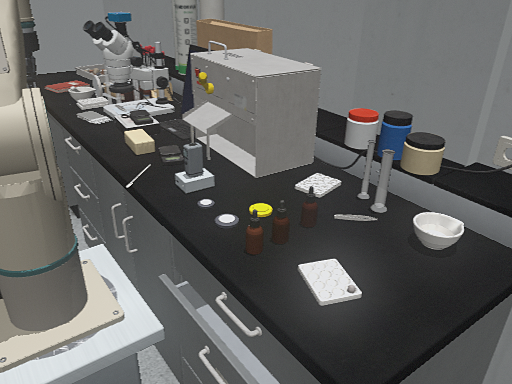

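View pics/t0.png

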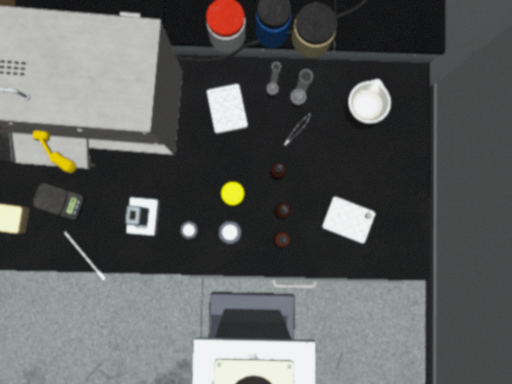

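```bash
python3 - <<'E'
from h import *
p,d=load('t0');P=cloud('top',d)
a=cv2.resize(p[170:270,100:250],None,fx=5,fy=5,interpolation=cv2.INTER_CUBIC)
cv2.imwrite('pics/c1.png',a[...,::-1])
a=cv2.resize(p[150:260,250:390],None,fx=5,fy=5,interpolation=cv2.INTER_CUBIC)
cv2.imwrite('pics/c2.png',a[...,::-1])
for u,v in [(230,232),(189,230),(142,230),(150,205),(134,215),(282,210),(277,170),(282,240),(350,220),(369,215),(260,215)]:
  print(u,v,np.round(P[v,u],1))
p,d=load('s0')
a=cv2.resize(p[130:230,150:290],None,fx=5,fy=5,interpolation=cv2.INTER_CUBIC)
cv2.imwrite('pics/c3.png',a[...,::-1])
E
```

```text
230 232 [429.6  71.9  15.9]
189 230 [431.9 179.6   9.5]
142 230 [428.9 296.1  35.2]
150 205 [493.4 278.1  36.1]
134 215 [464.3 294.  128.4]
282 210 [487.1 -56.7  95.8]
277 170 [586.5 -42.8  84.5]
282 240 [414.2 -57.8 102.8]
350 220 [ 469.5 -243.1   11.6]
369 215 [ 483.7 -291.4   18.4]
260 215 [476.5  -5.6   1.8]
```

View pics/c1.png

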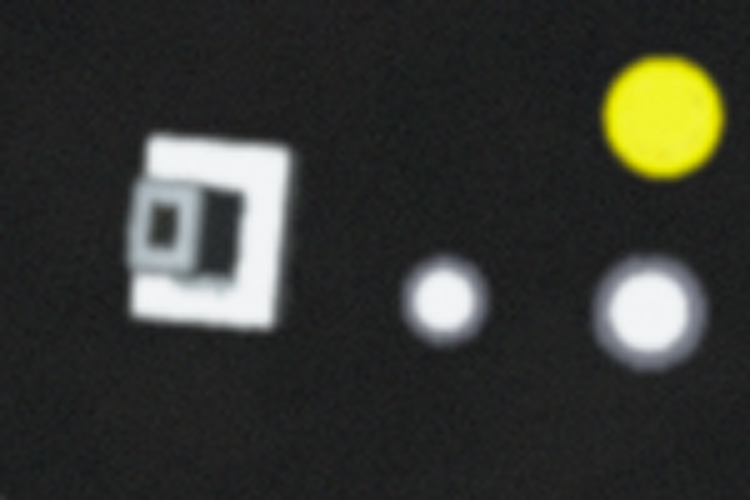

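View pics/c2.png

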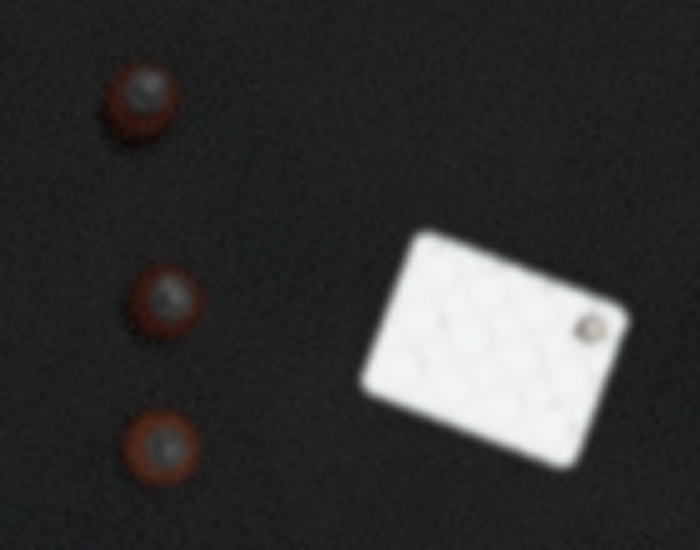

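View pics/c3.png

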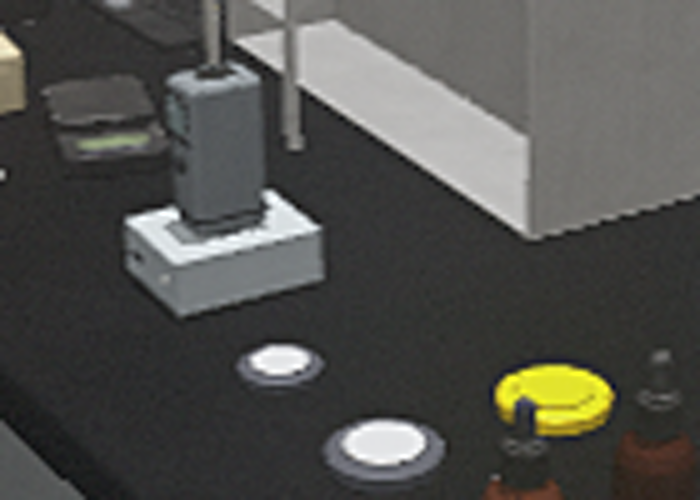

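```bash
python3 - <<'E'
from h import *
def f(n,ox,oy,pts,z):
    q=np.array([at_z(n,ox+(x+.5)/5-.5,oy+(y+.5)/5-.5,z) for x,y in pts]);return q
def rect(name,q):
    c=q.mean(0);e=np.diff(np.vstack([q,q[:1]]),axis=0)
    print(name,c.round(1),np.linalg.norm(e[:,:2],axis=1).round(1),np.degrees(np.arctan2(e[:,1],e[:,0])).round(1))
rect('dock',f('top',100,170,[(148,133),(291,147),(275,329),(130,320)],35))
rect('reader',f('top',100,170,[(136,177),(201,183),(195,275),(127,268)],127))
rect('plate',f('top',250,150,[(418,225),(635,308),(576,474),(356,386)],12))
print('disc',f('top',100,170,[(648,312)],12),'lump',f('top',250,150,[(591,328)],20))
print('bot',f('top',250,150,[(145,92),(170,296),(165,450)],104).round(1))
# image code
p,d=load('t0');g=p.astype(int)
def cen(m,box,n,z,img):
    x0,x1,y0,y1=box;mm=np.zeros(img.shape[:2],bool);mm[y0:y1,x0:x1]=m[y0:y1,x0:x1]
    v,u=np.nonzero(mm);r=at_z(n,u.mean(),v.mean(),z);print(n,u.mean(),v.mean(),len(u),r.round(1))
cen(g.min(2)>160,(215,245,218,246),'top',12,p)
cen(g.min(2)>160,(175,205,218,246),'top',12,p)
p2,d2=load('s0');g2=p2.astype(int)
cen(g2.min(2)>180,(212,242,210,228),'scene',12,p2)
print('scene tops',g2[219,227])
a=cv2.resize(p2[180:310,235:375],None,fx=5,fy=5,interpolation=cv2.INTER_CUBIC)
cv2.imwrite('pics/c4.png',a[...,::-1])
# depth-based lump and bottles, reader top
P=cloud('top',d)
m=P[...,2]>115;m[:,:120]=0;m[:,160:]=0;m[:200]=0;m[235:]=0
v,u=np.nonzero(m);print('reader pts',len(u),P[m].mean(0).round(1))
rr=cv2.minAreaRect(np.float32(P[m][:,:2]));print(rr)
print('scene: reader top corners, expected', [np.round(proj('scene',(x,y,z)),1) for x,y,z in [(465,294,127),(430,72,12),(484,-291,20)]])
E
```

```text
dock [464.7 298.1  35. ] [73.6 93.6 74.  96.1] [-94.  177.2  87.9  -3. ]
reader [464.9 297.8 127. ] [30.7 43.4 32.1 43. ] [-93.7 178.7  85.6  -3.1]
plate [ 471.5 -239.9   12. ] [122.7  93.3 124.5  91.4] [-109.4  161.1   69.7  -20. ]
disc [[429.50549371  74.14318396  12.        ]] lump [[ 483.07197221 -287.78227624   20.        ]]
bot [[588.9 -45.4 104. ]
 [489.7 -59.9 104. ]
 [415.2 -59.1 104. ]]
top 229.40758293838863 231.85781990521326 211 [429.9  73.6  12. ]
top 188.39495798319328 229.60504201680672 119 [432.9 180.9  12. ]
scene 226.53703703703704 218.13888888888889 108 [428.2  71.   12. ]
scene tops [227 228 230]
reader pts 296 [462.8 290.8 147.7]
((462.0545959472656, 170.08621215820312), (292.3122863769531, 45.80735397338867), 89.41410064697266)
scene: reader top corners, expected [array([193.2, 144.4]), array([226.9, 217.8]), array([352.8, 285.5])]
```

View pics/c4.png

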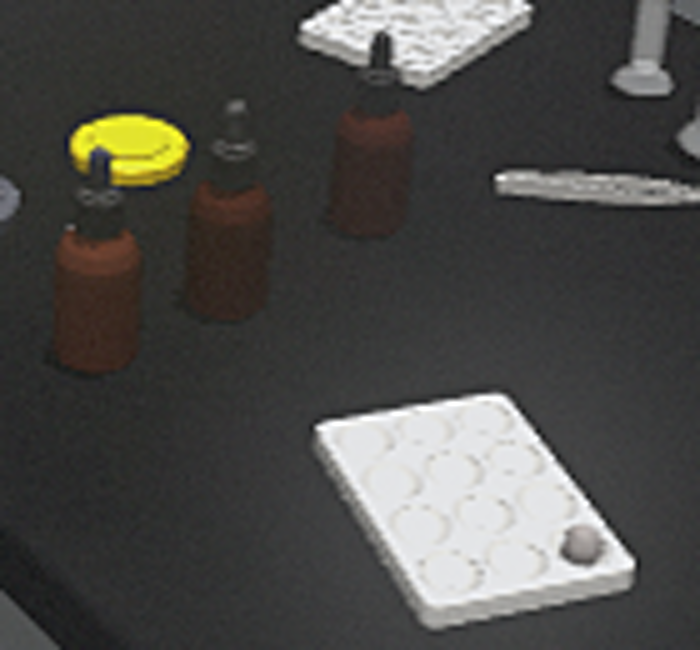

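```bash
cat >> h.py <<'E'
def go(x,y,z,yaw=None):
    s=ctrl.observe();R=np.array(s['eef_rot']);p=np.array(s['eef_pos'])
    print('t',s['time'],'p',p.round(1),'yaw(y)',np.degrees(np.arctan2(R[1,1],R[0,1])).round(2),'tilt',(R[2,:]).round(4),'F',np.round(s['wrist_force'],1),'op',round(s['opening'],1))
    print('shift',(R.T@(np.array([x,y,z])-p)).round(1))
    if yaw is not None:
        c,q=np.cos(np.radians(yaw)),np.sin(np.radians(yaw))
        T=np.array([[0,c,q],[0,q,-c],[-1,0,0]])
        print('turn',cv2.Rodrigues(R.T@T)[0].ravel().round(4))
E
python3 - <<'E'
from h import *
go(465,298,200,87)
print(at_z('top',178,153,0),at_z('scene',150+530/5,130+238/5,0))
print('lump scene z20',at_z('scene',351.3,285.7,20),'z14',at_z('scene',351.3,288.3,15))
p,d=load('s0')
q=np.array([at_z('scene',150+x/5-.4,130+y/5-.4,127) for x,y in [(168,80),(222,97),(262,75),(205,62)]]);print('reader top scene',q.round(1),q.mean(0).round(1))
q=np.array([at_z('scene',235+x/5-.4,180+y/5-.4,12) for x,y in [(313,427),(502,393),(636,564),(424,612)]]);print('plate scene',q.round(1),q.mean(0).round(1))
E
```

```text
t 0.1 p [152.3 631.3 230.5] yaw(y) 76.43 tilt [-1.     -0.0017  0.    ] F [ 0.7 -0.7  0. ] op 85.2
shift [  30.9 -250.6  382.2]
turn [-1.844e-01 -1.000e-04  1.700e-03]
[636.04284826 217.35902576   0.        ] [641.97469536 237.27489106   0.        ]
lump scene z20 [ 481.21365989 -289.7386972    20.        ] z14 [ 480.44500377 -291.24959063   15.        ]
reader top scene [[437.8 301.  127. ]
 [450.  262.6 127. ]
 [484.3 279.1 127. ]
 [467.9 314.2 127. ]] [460.  289.2 127. ]
plate scene [[ 446.2 -172.6   12. ]
 [ 528.6 -201.4   12. ]
 [ 491.  -308.9   12. ]
 [ 405.5 -281.2   12. ]] [ 467.8 -241.    12. ]
```

```bash
python3 -m creep '[[[3,-21,32],[-0.016,0,0],85],[[5,-42,64],[-0.031,0,0],85],[[8,-63,96],[-0.046,0,0],85],[[10,-84,127],[-0.061,0,0],85],[[13,-104,159],[-0.077,0,0],85],[[15,-125,191],[-0.092,0,0],85],[[18,-146,223],[-0.107,0,0],85],[[20,-167,255],[-0.123,0,0],85],[[23,-188,287],[-0.138,0,0],85],[[25,-209,318],[-0.153,0,0],85],[[28,-230,350],[-0.169,0,0],85],[[30,-250,382],[-0.184,0,0],85]]' 40
python3 -m creep '[[[0,0,0],[0,0,0],85],[[0,0,0],[0,0,0],85]]'
python3 - <<'E'
from h import *
go(465,297.5,75,87)
snap('scene','s1');snap('top','t1')
p,d=load('s1')
cv2.imwrite('pics/c5.png',cv2.resize(p[60:220,110:270],None,fx=3.7,fy=3.7,interpolation=cv2.INTER_CUBIC)[...,::-1])
p,d=load('t1')
cv2.imwrite('pics/c6.png',cv2.resize(p[150:290,60:240],None,fx=4,fy=4,interpolation=cv2.INTER_CUBIC)[...,::-1])
E
```

```text
time: 1.3
eef_pos: [465.7, 297.7, 200.9]
eef_rot: [[-0.001, 0.052, 0.999], [-0.001, 0.999, -0.052], [-1.0, -0.001, -0.001]]
wrist_force: [-0.6, 0.7, 0.6]
opening: 85.1
time: 1.5
eef_pos: [465.4, 298.3, 200.9]
eef_rot: [[-0.001, 0.055, 0.998], [-0.0, 0.998, -0.055], [-1.0, -0.0, -0.001]]
wrist_force: [-0.5, 0.1, 0.6]
opening: 84.7
t 1.5 p [465.4 298.3 200.9] yaw(y) 86.82 tilt [-1.e+00 -4.e-04 -9.e-04] F [-0.5  0.1  0.6] op 84.7
shift [125.9  -0.8  -0.3]
turn [-0.0031 -0.0009  0.0004]
```

View pics/c5.png

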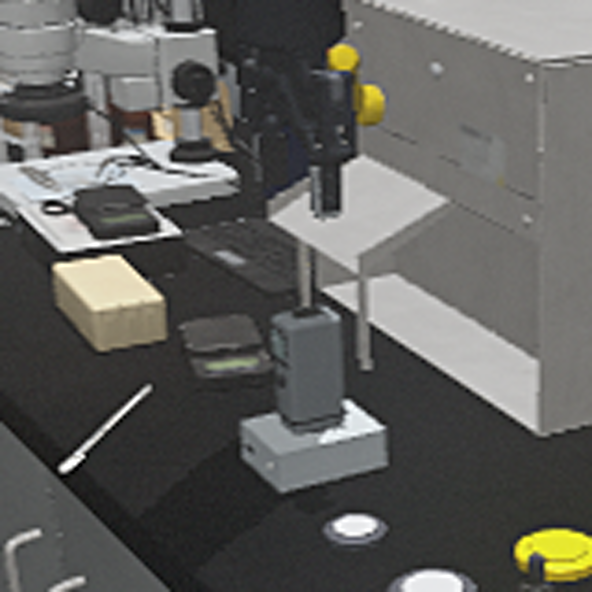

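View pics/c6.png

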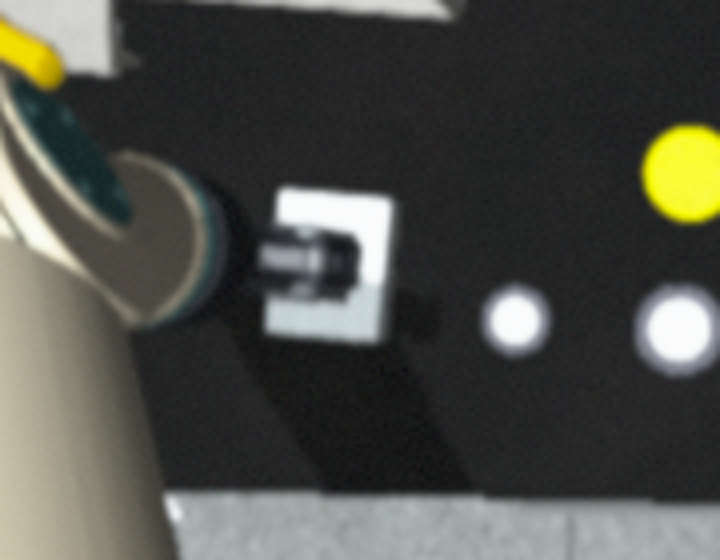

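```bash
python3 -m creep '[[[15,-0.5,0],[0,0,0],85],[[30,-0.5,0],[0,0,0],85],[[45,-0.5,0],[0,0,0],85],[[60,-0.5,0],[0,0,0],85],[[60,-0.5,0],[0,0,0],85]]'
python3 - <<'E'
from h import *
go(465,297.5,75,87)
snap('scene','s2')
print(proj('scene',(465,298,141)),proj('scene',(465,298,127)),proj('scene',(465,298,35)))
p,d=load('s2')
cv2.imwrite('pics/c7.png',cv2.resize(p[110:200,160:240],None,fx=6.5,fy=6.5,interpolation=cv2.INTER_CUBIC)[...,::-1])
E
```

```text
time: 2.1
eef_pos: [462.7, 299.5, 139.7]
eef_rot: [[-0.004, 0.05, 0.999], [-0.002, 0.999, -0.05], [-1.0, -0.002, -0.004]]
wrist_force: [-0.6, -0.5, 0.5]
opening: 85.0
t 2.1 p [462.7 299.5 139.7] yaw(y) 87.15 tilt [-1.     -0.0018 -0.0037] F [-0.6 -0.5  0.5] op 85.0
shift [64.7 -1.8  2.7]
turn [ 0.0026 -0.0037  0.0018]
(np.float64(192.24694921473707), np.float64(139.17179191287607)) (np.float64(192.505929441141), np.float64(143.94147997057757)) (np.float64(194.13936951077312), np.float64(174.02485622395724))
```

View pics/c7.png

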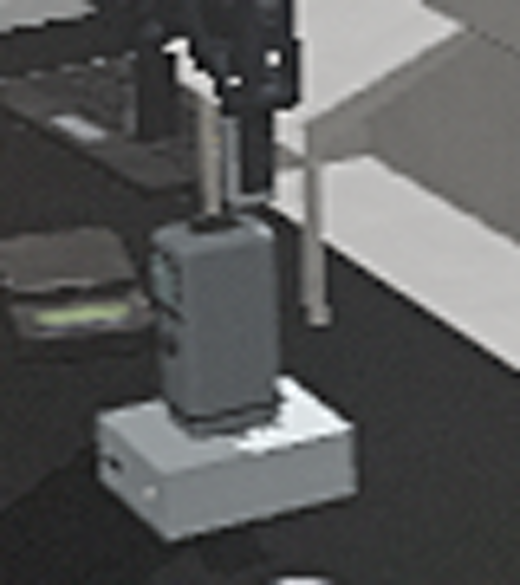

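```bash
python3 - <<'E'
from h import *
f=lambda X:((np.array(proj('scene',X))-[160,110]+.5)*6.5-.5).round(0)
print('near finger tip',f((462.7,257,145)),'far',f((462.7,342,145)))
def box(cx,cy,yaw,z,a,b):
    c,s=np.cos(np.radians(yaw)),np.sin(np.radians(yaw))
    return [f((cx+c*x-s*y,cy+s*x+c*y,z)).tolist() for x,y in [(-a,-b),(a,-b),(a,b),(-a,b)]]
print('dock top',box(464.7,298,-3,35,47,37))
print('dock bot',box(464.7,298,-3,0,47,37))
for yaw in(-3,0): print('reader top',box(464.7,298,yaw,127,23,17),box(464.7,298,yaw,35,23,17))
E
```

```text
near finger tip [255. 213.] far [158. 155.]
dock top [[162.0, 475.0], [358.0, 426.0], [281.0, 368.0], [91.0, 412.0]]
dock bot [[167.0, 548.0], [360.0, 497.0], [284.0, 436.0], [97.0, 483.0]]
reader top [[181.0, 246.0], [280.0, 226.0], [244.0, 202.0], [147.0, 221.0]] [[193.0, 445.0], [288.0, 422.0], [254.0, 394.0], [160.0, 417.0]]
reader top [[185.0, 247.0], [280.0, 225.0], [241.0, 201.0], [146.0, 222.0]] [[197.0, 445.0], [289.0, 420.0], [251.0, 394.0], [159.0, 418.0]]
```

```bash
python3 -m creep '[[[0,-1,1],[0,0,0],85],[[0,-1,1.5],[0,0,0],85]]'
python3 - <<'E'
from h import *
go(465,297.5,75,87)
E
```

```text
time: 2.35
eef_pos: [466.9, 298.2, 142.2]
eef_rot: [[0.001, 0.052, 0.999], [0.001, 0.999, -0.052], [-1.0, 0.001, 0.001]]
wrist_force: [0.3, -1.0, 0.3]
opening: 85.2
t 2.35 p [466.9 298.2 142.2] yaw(y) 87.0 tilt [-1.      0.001   0.0012] F [ 0.3 -1.   0.3] op 85.2
shift [67.2 -0.9 -2. ]
turn [ 0.      0.0012 -0.001 ]
```

```bash
python3 -m creep '[[[10,0,0],[0,0,0],85],[[20,0,-0.5],[0,0,0],85],[[30,0,-0.5],[0,0,0],85],[[40,-0.5,-1],[0,0,0],85],[[50,-0.5,-1],[0,0,0],85],[[60,-0.5,-1],[0,0,0],85],[[67,-0.5,-1],[0,0,0],85],[[67,-0.5,-1],[0,0,0],85],[[67,-0.5,-1],[0,0,0],85]]'
python3 - <<'E'
from h import *
go(465,297.5,75,87)
snap('scene','s3')
p,d=load('s3')
cv2.imwrite('pics/c8.png',cv2.resize(p[110:200,160:240],None,fx=6.5,fy=6.5,interpolation=cv2.INTER_CUBIC)[...,::-1])
E
```

```text
time: 3.25
eef_pos: [465.6, 297.3, 74.2]
eef_rot: [[-0.0, 0.053, 0.999], [0.0, 0.999, -0.053], [-1.0, 0.0, -0.0]]
wrist_force: [-0.5, 0.6, 0.5]
opening: 85.0
t 3.25 p [465.6 297.3  74.2] yaw(y) 86.97 tilt [-1.e+00  0.e+00 -1.e-04] F [-0.5  0.6  0.5] op 85.0
shift [-0.8  0.2 -0.6]
turn [-0.0005 -0.0001 -0.    ]
```

View pics/c8.png

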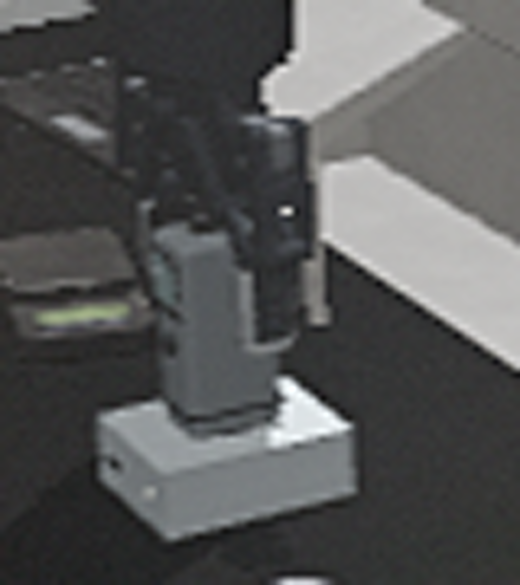

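Fingers straddle the reader: near finger tip at crop (270,345), reader's side face behind it. Closing.

```bash
python3 -m creep '[[[0,0,0],[0,0,0],60],[[0,0,0],[0,0,0],45],[[0,0,0],[0,0,0],36],[[0,0,0],[0,0,0],30],[[0,0,0],[0,0,0],25],[[0,0,0],[0,0,0],25],[[0,0,0],[0,0,0],25],[[0,0,0],[0,0,0],25],[[0,0,0],[0,0,0],25],[[0,0,0],[0,0,0],25]]' 60
python3 - <<'E'
from h import *
go(465,297.5,75,87)
E
```

```text
time: 4.3
eef_pos: [465.7, 297.5, 74.7]
eef_rot: [[0.0, 0.053, 0.999], [0.001, 0.999, -0.053], [-1.0, 0.001, 0.0]]
wrist_force: [-0.3, 0.3, 5.6]
opening: 33.5
t 4.3 p [465.7 297.5  74.7] yaw(y) 86.98 tilt [-1.e+00  5.e-04  4.e-04] F [-0.3  0.3  5.6] op 33.5
shift [-0.3 -0.  -0.7]
turn [-0.0004  0.0004 -0.0005]
```

```bash
python3 -m creep '[[[-5,0,0],[0,0,0],25],[[-12,0,0],[0,0,0],25],[[-22,0,0],[0,0,0],25],[[-34,0,0],[0,0,0],25],[[-46,0,0],[0,0,0],25],[[-58,0,0],[0,0,0],25],[[-70,0,0],[0,0,0],25],[[-80,0,0],[0,0,0],25],[[-80,0,0],[0,0,0],25],[[-80,0,0],[0,0,0],25]]'
python3 - <<'E'
from h import *
go(429.3,73,155,87)
snap('scene','s4')
p,d=load('s4')
cv2.imwrite('pics/c9.png',cv2.resize(p[90:200,150:250],None,fx=5.4,fy=5.4,interpolation=cv2.INTER_CUBIC)[...,::-1])
E
```

```text
time: 5.3
eef_pos: [465.5, 297.2, 154.4]
eef_rot: [[0.0, 0.053, 0.999], [0.0, 0.999, -0.053], [-1.0, 0.0, 0.0]]
wrist_force: [0.6, -0.2, -2.6]
opening: 33.4
t 5.3 p [465.5 297.2 154.4] yaw(y) 86.97 tilt [-1.e+00  1.e-04  1.e-04] F [ 0.6 -0.2 -2.6] op 33.4
shift [  -0.6 -225.8  -24.3]
turn [-0.0005  0.0001 -0.0001]
```

View pics/c9.png

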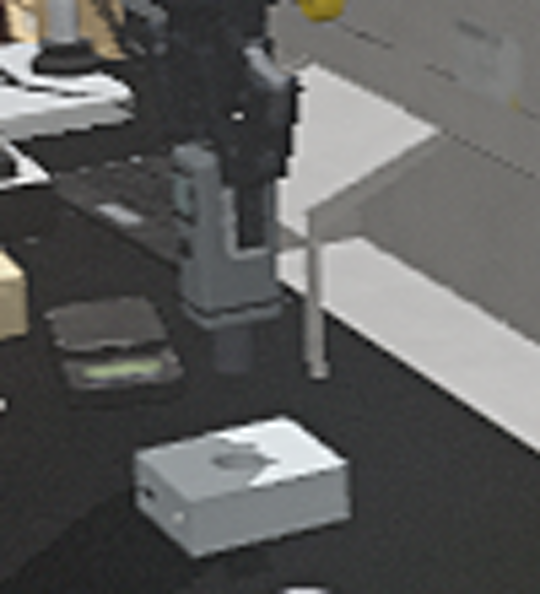

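```bash
python3 -m creep '[[[0,-10,-1],[0,0,0],25],[[0,-30,-3],[0,0,0],25],[[0,-55,-6],[0,0,0],25],[[0,-80,-9],[0,0,0],25],[[0,-105,-11],[0,0,0],25],[[0,-130,-14],[0,0,0],25],[[0,-155,-17],[0,0,0],25],[[0,-180,-19],[0,0,0],25],[[0,-203,-22],[0,0,0],25],[[0,-217,-23],[0,0,0],25],[[0,-224,-24],[0,0,0],25],[[0,-225,-24],[0,0,0],25]]'
python3 -m creep '[[[8,0,0],[0,0,0],25],[[16,0,0],[0,0,0],25],[[24,0,0],[0,0,0],25],[[32,0,0],[0,0,0],25],[[40,0,0],[0,0,0],25],[[40,0,0],[0,0,0],25],[[40,0,0],[0,0,0],25]]'
python3 - <<'E'
from h import *
go(429.3,73,155,87)
snap('scene','s5');snap('top','t5')
print(proj('scene',np.array(ctrl.observe()['eef_pos'])-[0,0,67.7]))
p,d=load('s5')
cv2.imwrite('pics/c10.png',cv2.resize(p[150:240,180:280],None,fx=6,fy=6,interpolation=cv2.INTER_CUBIC)[...,::-1])
p,d=load('t5')
cv2.imwrite('pics/c11.png',cv2.resize(p[180:270,180:300],None,fx=6,fy=6,interpolation=cv2.INTER_CUBIC)[...,::-1])
E
```

```text
time: 6.55
eef_pos: [429.2, 72.7, 154.1]
eef_rot: [[-0.001, 0.055, 0.999], [-0.0, 0.999, -0.055], [-1.0, -0.001, -0.001]]
wrist_force: [-0.2, 0.0, -2.7]
opening: 33.3
time: 7.25
eef_pos: [429.5, 73.8, 114.0]
eef_rot: [[-0.001, 0.053, 0.999], [-0.0, 0.999, -0.053], [-1.0, -0.0, -0.001]]
wrist_force: [-0.0, 0.3, -3.7]
opening: 33.5
t 7.25 p [429.5  73.8 114. ] yaw(y) 86.98 tilt [-1.e+00 -2.e-04 -7.e-04] F [-0.   0.3 -3.7] op 33.5
shift [-41.   -0.9  -0.2]
turn [-0.0003 -0.0007  0.0002]
(np.float64(226.27447186452864), np.float64(205.21304127796964))
```

View pics/c10.png

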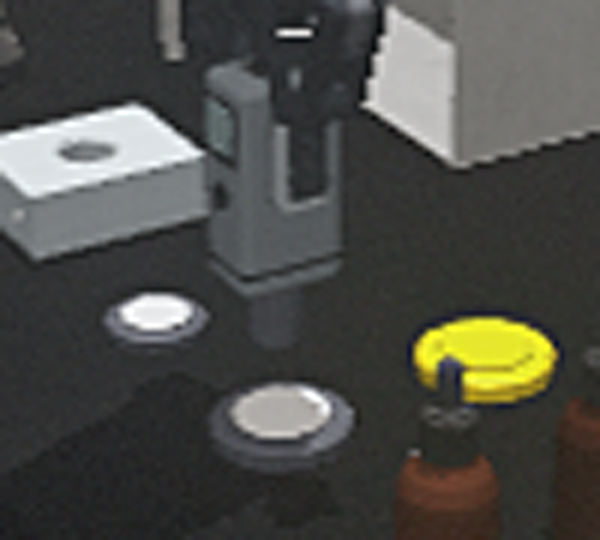

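View pics/c11.png

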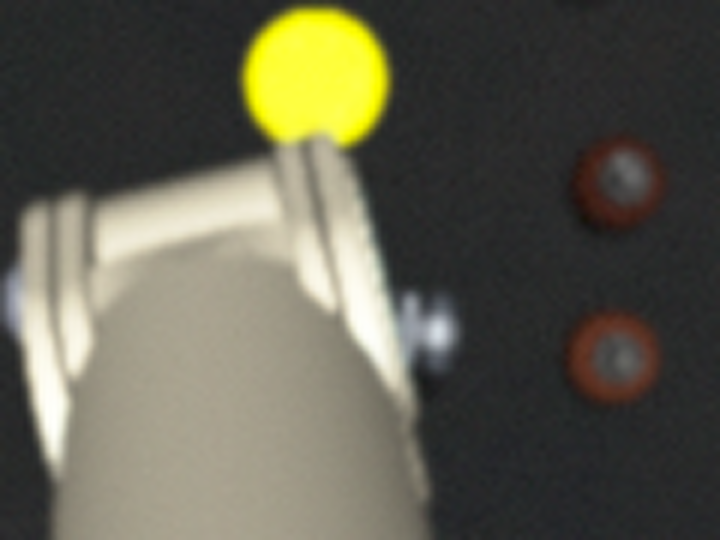

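```bash
python3 -m creep '[[[5,-1,0],[0,0,0],25],[[10,-2,0],[0,0,0],25],[[15,-2,0.3],[0,0,0],25],[[19,-2,0.3],[0,0,0],25],[[21,-2,0.3],[0,0,0],25],[[21,-2,0.3],[0,0,0],25],[[21,-2,0.3],[0,0,0],25]]'
python3 - <<'E'
from h import *
go(429.3,73,91,87)
snap('scene','s6')
print(proj('scene',np.array(ctrl.observe()['eef_pos'])-[0,0,67.7]))
p,d=load('s6')
cv2.imwrite('pics/c12.png',cv2.resize(p[185:235,200:260],None,fx=12,fy=12,interpolation=cv2.INTER_CUBIC)[...,::-1])
E
```

```text
time: 8.05
eef_pos: [429.9, 71.8, 93.3]
eef_rot: [[-0.0, 0.053, 0.999], [0.0, 0.999, -0.053], [-1.0, 0.0, -0.0]]
wrist_force: [0.5, -0.1, -2.5]
opening: 33.7
t 8.05 p [429.9  71.8  93.3] yaw(y) 86.98 tilt [-1.e+00  0.e+00 -1.e-04] F [ 0.5 -0.1 -2.5] op 33.7
shift [ 2.3  1.1 -0.6]
turn [-0.0004 -0.0001 -0.    ]
(np.float64(226.85406792009653), np.float64(213.02507308052577))
```

View pics/c12.png

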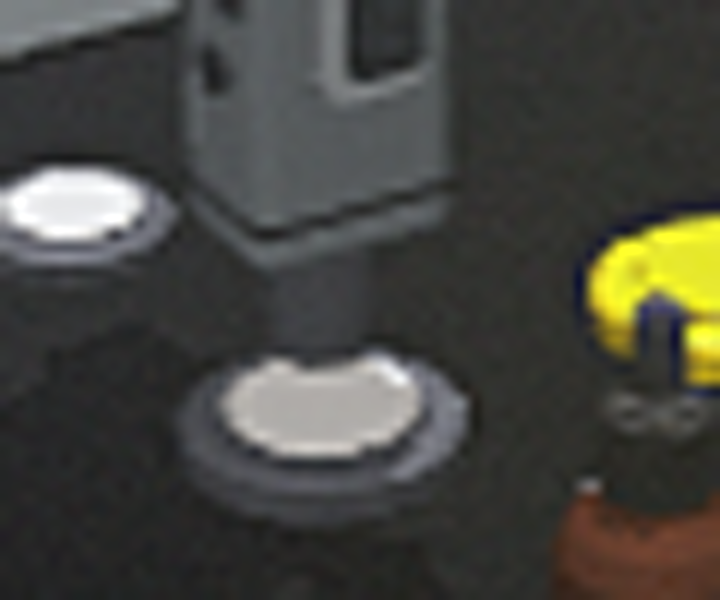

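```bash
python3 -m creep '[[[1,-0.5,-0.3],[0,0,0],25],[[2,-1,-0.5],[0,0,0],25],[[2,-1,-0.5],[0,0,0],25],[[2,-1,-0.5],[0,0,0],25],[[2,-1,-0.5],[0,0,0],25],[[2,-1,-0.5],[0,0,0],25],[[2,-1,-0.5],[0,0,0],25],[[2,-1,-0.5],[0,0,0],25],[[2,-1,-0.5],[0,0,0],25],[[2,-1,-0.5],[0,0,0],25],[[2,-1,-0.5],[0,0,0],25],[[2,-1,-0.5],[0,0,0],25]]'
python3 -m creep '[[[0,0,0],[0,0,0],25],[[0,0,0],[0,0,0],25],[[0,0,0],[0,0,0],25],[[0,0,0],[0,0,0],25],[[0,0,0],[0,0,0],25],[[0,0,0],[0,0,0],25],[[0,0,0],[0,0,0],25],[[0,0,0],[0,0,0],25],[[0,0,0],[0,0,0],25],[[0,0,0],[0,0,0],25],[[0,0,0],[0,0,0],25],[[0,0,0],[0,0,0],25]]'
python3 - <<'E'
from h import *
go(429.3,73,91,87)
snap('scene','s7')
print(proj('scene',np.array(ctrl.observe()['eef_pos'])-[0,0,67.7]))
p,d=load('s7')
cv2.imwrite('pics/c13.png',cv2.resize(p[185:235,200:260],None,fx=12,fy=12,interpolation=cv2.INTER_CUBIC)[...,::-1])
E
```

```text
time: 9.3
eef_pos: [429.3, 70.8, 91.3]
eef_rot: [[-0.0, 0.053, 0.999], [0.0, 0.999, -0.053], [-1.0, 0.0, -0.0]]
wrist_force: [1.0, 0.7, -3.4]
opening: 33.4
time: 10.5
eef_pos: [429.3, 70.8, 91.3]
eef_rot: [[0.0, 0.053, 0.999], [0.0, 0.999, -0.053], [-1.0, 0.0, 0.0]]
wrist_force: [-0.7, -1.2, -2.7]
opening: 33.3
t 10.5 p [429.3  70.8  91.3] yaw(y) 86.97 tilt [-1.  0.  0.] F [-0.7 -1.2 -2.7] op 33.3
shift [ 0.3  2.2 -0.2]
turn [-0.0005  0.     -0.    ]
(np.float64(226.8804152635043), np.float64(213.99177776447405))
```

View pics/c13.png

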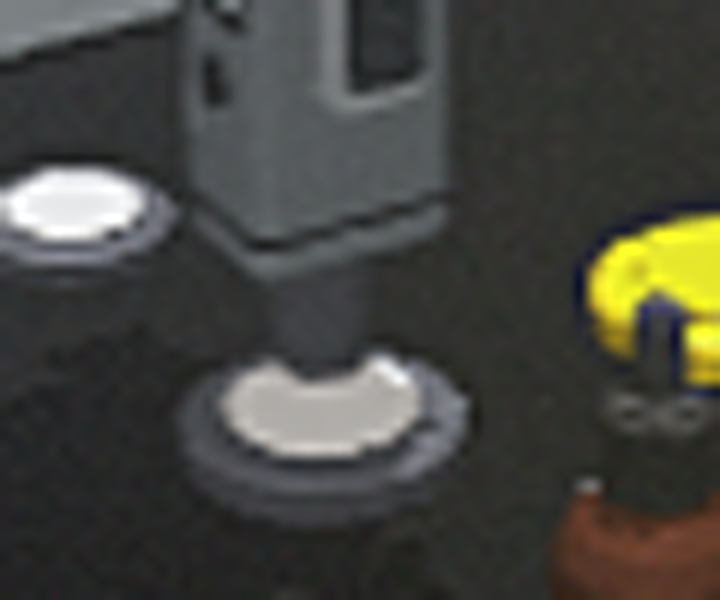

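```bash
python3 -m creep '[[[-6,0,0],[0,0,0],25],[[-16,0,0],[0,0,0],25],[[-28,0,0],[0,0,0],25],[[-40,0,0],[0,0,0],25],[[-53,0,0],[0,0,0],25],[[-66,0,0],[0,0,0],25],[[-79,0,0],[0,0,0],25],[[-92,0,0],[0,0,0],25],[[-105,0,0],[0,0,0],25],[[-116,0,0],[0,0,0],25],[[-125,0,0],[0,0,0],25],[[-127,0,0],[0,0,0],25]]'
python3 - <<'E'
from h import *
go(482.5,-289,218,87);go(482.5,-289,218,66)
print(np.round(ctrl.observe()['joints'],2))
E
```

```text
time: 11.75
eef_pos: [429.8, 70.9, 219.7]
eef_rot: [[0.002, 0.053, 0.999], [0.001, 0.999, -0.053], [-1.0, 0.001, 0.002]]
wrist_force: [0.7, -0.0, -2.2]
opening: 33.5
t 11.75 p [429.8  70.9 219.7] yaw(y) 86.97 tilt [-1.0e+00  6.0e-04  2.3e-03] F [ 0.7 -0.  -2.2] op 33.5
shift [   1.6 -356.6   71.6]
turn [-0.0005  0.0023 -0.0006]
t 11.75 p [429.8  70.9 219.7] yaw(y) 86.97 tilt [-1.0e+00  6.0e-04  2.3e-03] F [ 0.7 -0.  -2.2] op 33.5
shift [   1.6 -356.6   71.6]
turn [ 0.366   0.0022 -0.0011]
[-0.19  0.34 -0.05  2.1   0.03  0.7   1.26]
```

```bash
python3 -m creep '[[[0,-8,1.6],[0,0,0],25],[[0,-24,5],[0,0,0],25],[[0,-44,9],[0,0,0],25],[[0,-66,13],[0,0,0],25],[[0,-88,18],[0,0,0],25],[[0,-110,22],[0,0,0],25],[[0,-132,26],[0,0,0],25],[[0,-154,31],[0,0,0],25],[[0,-174,35],[0,0,0],25],[[0,-190,38],[0,0,0],25],[[0,-200,40],[0,0,0],25],[[0,-200,40],[0,0,0],25]]'
python3 - <<'E'
from h import *
go(482.5,-289,218,87)
snap('scene','s8')
E
```

```text
time: 12.95
eef_pos: [458.3, -132.8, 217.8]
eef_rot: [[-0.001, 0.056, 0.998], [-0.0, 0.998, -0.056], [-1.0, -0.001, -0.001]]
wrist_force: [-0.3, 0.4, -2.7]
opening: 33.5
t 12.95 p [ 458.3 -132.8  217.8] yaw(y) 86.81 tilt [-1.e+00 -6.e-04 -1.e-03] F [-0.3  0.4 -2.7] op 33.5
shift [  -0.2 -154.6   32.9]
turn [-0.0034 -0.001   0.0006]
```

View pics/s8.png

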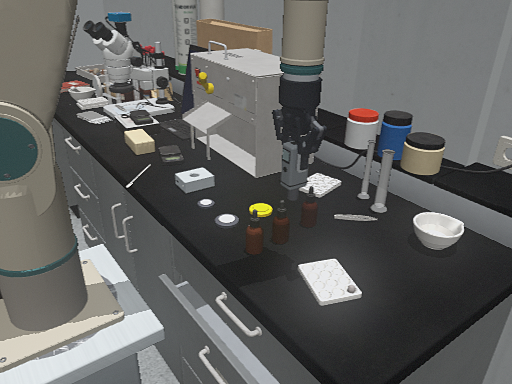

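```bash
python3 -m creep '[[[0,-8,1.6],[0,0,0],25],[[0,-24,5],[0,0,0],25],[[0,-44,9],[0,0,0],25],[[0,-66,13],[0,0,0],25],[[0,-88,18],[0,0,0],25],[[0,-110,23],[0,0,0],25],[[0,-130,27],[0,0,0],25],[[0,-146,31],[0,0,0],25],[[0,-154,32],[0,0,0],25],[[0,-154,32],[0,0,0],25]]'
python3 -m creep '[[[12,0,0],[0,0,0],25],[[26,0,0],[0,0,0],25],[[40,0,0],[0,0,0],25],[[54,0,0],[0,0,0],25],[[66,0,0],[0,0,0],25],[[75,0,0],[0,0,0],25],[[78,0,0],[0,0,0],25],[[78,0,0],[0,0,0],25],[[78,0,0],[0,0,0],25]]'
python3 - <<'E'
from h import *
go(482.5,-289,118,87)
snap('scene','s9');snap('top','t9')
print(proj('scene',np.array(ctrl.observe()['eef_pos'])-[0,0,67.7]))
p,d=load('s9')
cv2.imwrite('pics/c14.png',cv2.resize(p[220:310,290:390],None,fx=6,fy=6,interpolation=cv2.INTER_CUBIC)[...,::-1])
p,d=load('t9')
cv2.imwrite('pics/c15.png',cv2.resize(p[150:270,270:420],None,fx=5,fy=5,interpolation=cv2.INTER_CUBIC)[...,::-1])
E
```

```text
time: 14.0
eef_pos: [482.3, -287.2, 218.1]
eef_rot: [[-0.0, 0.054, 0.999], [-0.0, 0.999, -0.054], [-1.0, -0.0, -0.0]]
wrist_force: [-0.6, 0.3, -2.2]
opening: 33.4
time: 14.9
eef_pos: [482.9, -286.6, 140.7]
eef_rot: [[0.001, 0.053, 0.999], [-0.0, 0.999, -0.053], [-1.0, -0.0, 0.001]]
wrist_force: [0.0, -0.4, -2.0]
opening: 33.7
t 14.9 p [ 482.9 -286.6  140.7] yaw(y) 86.98 tilt [-1.e+00 -3.e-04  8.e-04] F [ 0.  -0.4 -2. ] op 33.7
shift [22.7 -2.4 -0.3]
turn [-0.0004  0.0008  0.0003]
(np.float64(354.19714697465173), np.float64(262.2952348415579))
```

View pics/c14.png

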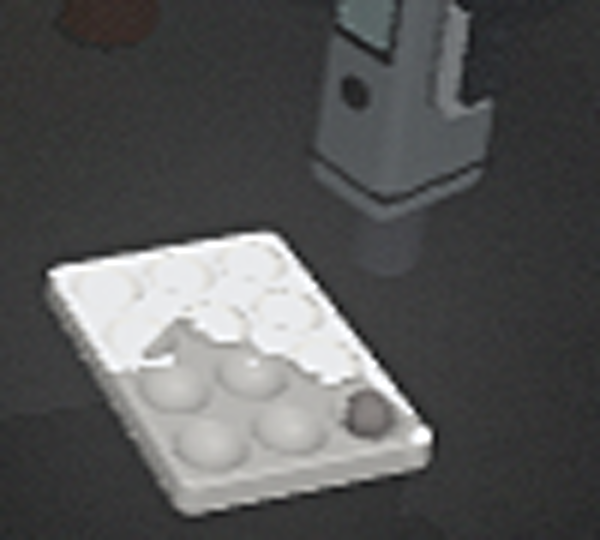

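View pics/c15.png

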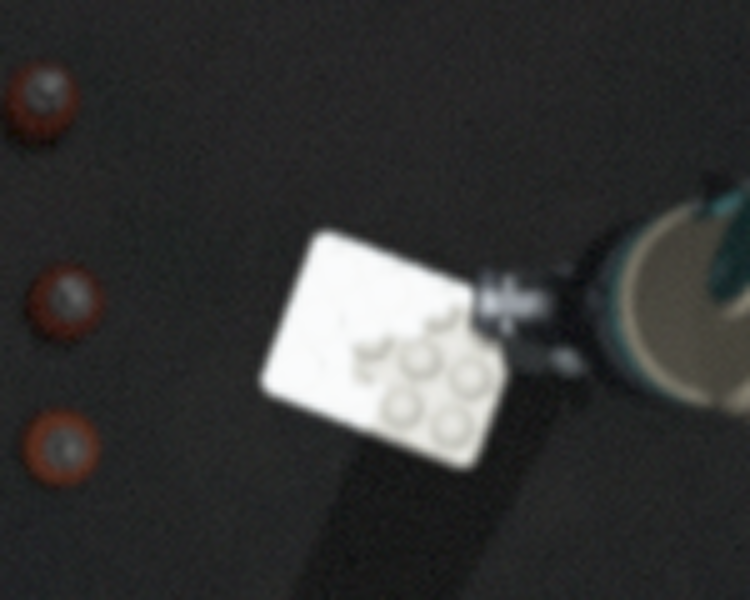

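```bash
python3 -m creep '[[[6,-1,-0.4],[0,0,0],25],[[14,-2.6,-0.8],[0,0,0],25],[[22,-2.6,-0.8],[0,0,0],25],[[30,-2.6,-0.8],[0,0,0],25],[[35,-2.6,-0.8],[0,0,0],25],[[37,-2.6,-0.8],[0,0,0],25],[[37,-2.6,-0.8],[0,0,0],25],[[37,-2.6,-0.8],[0,0,0],25]]'
python3 - <<'E'
from h import *
go(482.2,-289.2,98.7,87)
snap('scene','s10')
print(proj('scene',np.array(ctrl.observe()['eef_pos'])-[0,0,67.7]))
p,d=load('s10')
cv2.imwrite('pics/c16.png',cv2.resize(p[245:305,325:385],None,fx=10,fy=10,interpolation=cv2.INTER_CUBIC)[...,::-1])
E
```

```text
time: 15.8
eef_pos: [481.8, -289.1, 103.4]
eef_rot: [[0.0, 0.053, 0.999], [-0.0, 0.999, -0.053], [-1.0, -0.0, 0.0]]
wrist_force: [0.3, -0.0, -2.7]
opening: 33.7
t 15.8 p [ 481.8 -289.1  103.4] yaw(y) 86.98 tilt [-1.e+00 -1.e-04  3.e-04] F [ 0.3 -0.  -2.7] op 33.7
shift [ 4.7 -0.1  0.4]
turn [-0.0004  0.0003  0.0001]
(np.float64(352.3162133937426), np.float64(278.91180871753284))
```

View pics/c16.png

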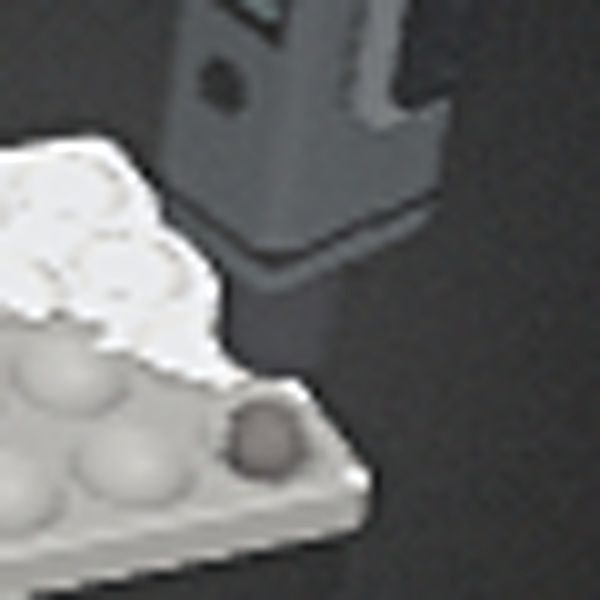

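```bash
python3 - <<'E'
from h import *
for X in [(481.8,-289.1,35.7),(481.8,-289.1,20),(481.8,-289.1,14),(482.8,-289.1,14),(481.8,-288.1,14)]: print(X,((np.array(proj('scene',X))-[325,245]+.5)*10-.5).round(1))
E
```

```text
(481.8, -289.1, 35.7) [277.1 344.2]
(481.8, -289.1, 20) [267.1 408.6]
(481.8, -289.1, 14) [263.3 432.9]
(482.8, -289.1, 14) [266.9 430.9]
(481.8, -288.1, 14) [259.4 430.1]
```

```bash
python3 -m creep '[[[2,0,0],[0,0,0],25],[[4,0,0],[0,0,0],25],[[4.7,0,0.2],[0,0,0],25],[[4.7,0,0.2],[0,0,0],25],[[4.7,0,0.2],[0,0,0],25],[[4.7,0,0.2],[0,0,0],25],[[4.7,0,0.2],[0,0,0],25],[[4.7,0,0.2],[0,0,0],25],[[4.7,0,0.2],[0,0,0],25],[[4.7,0,0.2],[0,0,0],25],[[4.7,0,0.2],[0,0,0],25]]'
python3 - <<'E'
from h import *
go(482.2,-289.2,98.7,87)
snap('scene','s11')
p,d=load('s11')
cv2.imwrite('pics/c17.png',cv2.resize(p[195:305,245:385],None,fx=5.5,fy=5.5,interpolation=cv2.INTER_CUBIC)[...,::-1])
E
```

```text
time: 16.95
eef_pos: [481.8, -289.1, 98.6]
eef_rot: [[-0.0, 0.053, 0.999], [0.0, 0.999, -0.053], [-1.0, 0.0, -0.0]]
wrist_force: [0.7, 0.2, -2.2]
opening: 33.3
t 16.95 p [ 481.8 -289.1   98.6] yaw(y) 86.97 tilt [-1.  0. -0.] F [ 0.7  0.2 -2.2] op 33.3
shift [-0.1 -0.1  0.4]
turn [-0.0005 -0.     -0.    ]
```

View pics/c17.png

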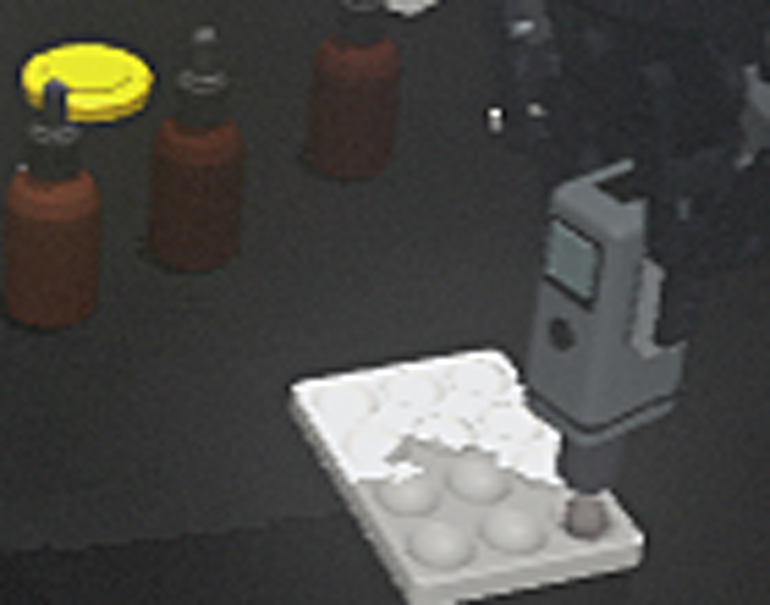

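Nose at crop (592,475) stands just above the lump at (586,517). The plate and the three bottles are where they were.

```bash
python3 - <<'E'
from h import *
s=ctrl.observe();print(np.abs(s['qvel']).max(),s['wrist_force'])
print(ctrl.hand_in())
E
```

```text
0.0019112015012118825 [ 0.08948709  0.93116835 -2.83285783]
the job is handed in; nothing more can be done
None
```

I took the reader out of its dock and held it still for over 2 s above the larger white reference disc. I then carried it over the bottle row and handed in at about 17 s, with the reader still held above the lump. The hand-in gave no verdict, so the figures below are my own measurements.

- **Disc hold:** the nose was about 11 mm above the disc. The two cameras put the disc about 3 mm apart, so I aimed between them; I reckon the nose was within about 3 mm of centre (8 mm allowed).
- **Bottle crossing:** the nose was about 150 mm up, between the nearest and middle bottles. In the pictures afterwards all three bottles were standing.
- **At hand-in:** the nose was about 11 mm above the lump's top, and the two camera estimates agreed to about 2 mm sideways.
    - The reader was upright and the joints were practically still (at most 0.002 rad/s).
    - The finger opening was 33.3 mm, with the reader gripped.
    - The wrist carried only about the reader's weight, so nothing suggests a touch.
    - The plate and bottles looked unmoved; I did not measure their positions again.

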